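# Clamp a case in the quick-release vise at the packing bench

### The arm

A 7-joint arm with a two-finger parallel gripper is mounted at the origin on the work surface. World frame = base frame: x ahead of the robot, y to its left, z up, the work surface at z = 0. Lengths are in m, angles in rad, forces in N, time in s.
With the tool pointing down it reaches from about 0.425 to 0.875 m from the base axis. Payload 8.4 kg.
Tool frame: the origin (TCP) lies at the very end of the fingers, on their centre line; the grasp point (between the pads) lies 19 mm behind it; z points along the fingers, y is the direction in which the jaws open and shut (so a half turn about z gives the same grasp; the last joint's range is limited). The gripper opens to 85 mm and grips with 20 to 120 N. Pads are 22 mm wide; open, the fingers measure 114 mm over their backs; the gripper's body (76 mm by 85 mm) begins 54 mm behind the grasp point. The pads swing forward as they close: fully open they stand 13 mm farther back than shut.
Start: joints at [-1.233, 0.333, 0.04, 1.465, -0.013, 1.343, -0.059], TCP at [0.275, 0.589, 0.205] pointing down, gripper open.
Joint ranges: [-2.58, 2.58], [-0.38, 2.09], [-1.3, 1.39], [0.25, 2.4], [-1.5, 4.64], [0.08, 2.09], [-2.65, 2.65]. Speed limits (rad/s): [2.22, 2.22, 2.79, 2.79, 3.14, 3.14, 3.14].

### API

Orientations are given as [roll, pitch, yaw] about the fixed x, y, z axes, in that order (R = Rz(yaw) Ry(pitch) Rx(roll)).
In Python, from cell import r gives the robot as it stands.
- The arm moves only by the tool arm_command, never from a script. Its argument "commands" is a list of rows, each an object with "delta_pos": the shift along the tool's x, y, z in mm, a list of three; "rot": the turn, a rotation vector about the tool's x, y, z in rad, a list of three; "jaw": the finger opening in mm, from 0 to 85.4. In form: [{"delta_pos": [dx, dy, dz], "rot": [ax, ay, az], "jaw": jaw}, ...]. A call has 1 to 10 rows; each row is the pose to reach, as a shift and turn from the pose commanded when the call began, along the tool's axes at that moment; what a row does not reach only later rows make up. A row lasts 1/10 s, in which the tool goes at most 50 mm and 8.59 degrees, less where a joint would pass 70% of its speed; a pose out of reach is approached as far as the arm can. A call with a gripper value outside its range is refused whole. The fingers move at their own pace and stop on an object; "newtons" is the grip in N (left out, the last holds). Time passes only in rows, so rows that repeat a pose let the fingers close. It gives the time, the measured TCP pose, the force and the opening at its end, in the units of the state.
- r.sense(): the state, without advancing time (a new reading comes with each control period).
- r.snapshot(name): name is "scene" or "top"; returns a dict with "img" (480x640x3 uint8, red, green, blue), "depth" (480x640 float32, m along the optical axis (not along the pixel's ray), 0 where there is no reading), "K" (3x3 intrinsics, pixels), "xyz" and "orientation" of the camera in the world. Camera axes: x right, y up, looking along -z (the intrinsics and any distortion apply to the point x, -y, -z); pixel columns grow to the right and rows downward; lengths in m; the calibration is good to about 2 mm. A picture is of the moment at which its call begins.
- r.sign_off(): hands the job in, once; it reports no verdict.
The state is a dict: "t": time; "q": joint angles; "qvel": joint speeds; "joint_efforts": joint torques, N m; "tool_pos": TCP position; "tool_rot": TCP orientation; "force": force on the tool from outside, world axes, zero at the start; "ft_torque": the same for the moment, N m; "gripper_width": finger opening in m.
Only numpy, scipy, OpenCV 4.12 (cv2) and the standard library are available. Lean on these libraries where they do the work, as an engineer would, in place of code of your own. Each camera call takes 0.05 s, during which the arm holds its last target. There are 200 camera calls.

### The job

Clamp the small plywood case that stands in the bench vise: squeeze the quick-release lever towards the fixed grip post in front of it, slide the moving jaw along until it bears on the case, and let the lever go. Then push the upper end of the screw bar over the top, from the robot's side to the far side, so that the case is held tight between the two jaws.

Things in the scene. Friction and masses are not known exactly. Their poses are not given: they have to be found in the camera images.
- lever_grip (a point): Pinch point from above, 135 mm over the bench, moving with the jaw, between two upright steel plates 40 mm wide (x), tops at 158 mm: fixed grip post, outer face 18 mm to +y; lever, outer face 31 mm to -y at rest, 18 when squeezed (9 N). Jaw below: top at 95 mm. Axes are the vise's: z up, +y along it from screw bar to fixed jaw (closing), x across, away from the robot.
- quick_lever (a joint): Quick-release lever, rad: -0.09 at rest (upright; a brake holds the jaw against about 35 N), 0.06 fully squeezed towards the post (jaw free from about 0; it then slides with 2 to 5 N). Springs back when let go.
- jaw_plate: Wooden facing of the moving jaw, 100 mm (x) by 10 (y) by 50 high. Origin: centre of the face that meets the case, 70 mm above the bench; axes as the vise's, +y towards the case. It travels with the moving jaw; the screw bar also pushes it forward 5 mm per rad.
- case: Small plywood case in the vise, 100 mm (x) by 60 (y) by 60 high, loose on the vise's bed, far side within 2 mm of the fixed jaw. Origin: centre of its underside, 40 mm above the bench; axes nearly the vise's: the jaw plate touches it when 30 mm short of it along y. The fixed jaw's wooden face is sprung, yielding 2 N per mm for up to 14 mm, so slide about 8 mm past first touch.
- bar_pivot (a point): Point on the screw's axis at the bar's hub, 72 mm above the bench, 130 mm behind lever_grip along -y; travels with the jaw, does not turn; axes as the vise's. The bar, a 12 mm steel rod swinging in the x-z plane here, has a long arm with an 18 mm ball 80 mm from this point, a 22 mm stub opposite.
- screw_bar (a joint): Turn of the screw bar, rad: at 0 its long arm leans 45 degrees from upright towards -x (the robot), at 0.79 it is upright, at 2.1 (stop) it leans 75 degrees towards +x. Growing tightens; it stays where left; 0.2 to 0.3 N m turns it. A straight push along +x with shut fingers, tips 35 mm above the pivot, starting 110 mm before it, ending 40 mm past it, does it.
Things that resemble listed ones, but are neither listed nor needed, are in the scene too. Leave any turquoise look-alike of the case alone.

How it is judged:
By the outcome, as a careful person would: the job done as asked, in the order asked, and still so for the second after the job is handed in, with the robot touching nothing.
It also fails if it takes over 40 s, if anything falls off the work surface, if the arm or the gripper's body presses on something with over 40 N, if the wrist force passes 120 N, or if a joint passes its speed limit or range.

## Working session

There is one attempt and no reset: what is moved stays moved. The work goes in short steps, Python scripts to look and compute and a tool call to move; the robot and the scene stay as the last step left them, time stands still between calls to the robot, and variables do not carry over. Pictures are saved under pics/ and viewed, about 8 in all and at most 12, crops included, and the job is handed in when it is done.

Besides the shell and the picture viewer there is one more tool, called after "Request:" as name(argument=value, ...), one argument or row to a line, values as JSON. arm_command: Moves the arm, as the interface text tells. Its arguments: {"type":"object","properties":{"commands":{"type":"array","items":{"type":"object","properties":{"delta_pos":{"type":"array","items":{"type":"number"}},"rot":{"type":"array","items":{"type":"number"}},"jaw":{"type":"number"}}}},"newtons":{"type":"number"}},"required":["commands"]}

```bash
mkdir -p pics; ls
cat > h.py <<'E'
import numpy as np, cv2
from cell import r
from scipy.spatial.transform import Rotation as R
def snap(n,f=None):
    s=r.snapshot(n)
    if f: cv2.imwrite('pics/'+f,s['img'][:,:,::-1])
    return s
def rot(o):
    o=np.array(o,float)
    return o if o.shape==(3,3) else R.from_euler('xyz',o).as_matrix()
def cloud(s):
    K=s['K'];v,u=np.mgrid[0:480,0:640];d=s['depth']
    c=np.stack([(u-K[0,2])/K[0,0]*d,-(v-K[1,2])/K[1,1]*d,-d],-1)
    return c@rot(s['orientation']).T+np.array(s['xyz'])
E
python3 - <<'E'
from h import *
print(r.sense())
for n in('scene','top'):
    s=snap(n,n+'0.png'); print(n,s['K'],s['xyz'],s['orientation'],(s['depth']>0).mean(),[k for k in s])
E
```

```text
pics
{'t': 0.0, 'q': array([-1.23320227,  0.33393095,  0.03986931,  1.46625844, -0.01339475,
        1.34330212, -0.05847818]), 'qvel': array([ 1.20957494e-03,  2.72154576e-04, -6.03060285e-05, -1.54373817e-03,
        3.48457227e-04, -1.06927701e-03, -2.04500275e-04]), 'joint_efforts': array([-1.12636023e-06, -6.58557129e+01,  1.36553943e+00, -4.05561841e+01,
        1.69080973e-02,  1.25785431e-02, -2.38646658e-05]), 'tool_pos': array([0.27479241, 0.58851247, 0.20421456]), 'tool_rot': array([-3.13996374e+00,  1.15193453e-04,  2.70480889e+00]), 'force': array([-0.44197906, -0.55439044, -0.28624957]), 'ft_torque': array([-0.02219254,  0.00237901, -0.0067708 ]), 'gripper_width': 0.08535692773219139}
scene [[577.81219295   0.         327.552928  ]
 [  0.         577.81219295 233.19748584]
 [  0.           0.           1.        ]] [ 0.98303494 -0.5102347   0.8088434 ] [0.78095062 0.01242469 0.62304188] 0.996025390625 ['img', 'depth', 'K', 'xyz', 'orientation']
top [[482.55077771   0.         308.88214256]
 [  0.         482.55077771 253.89278624]
 [  0.           0.           1.        ]] [0.37299653 0.0375205  0.95817883] [ 0.25322837  0.00454752 -1.57476951] 0.9959212239583334 ['img', 'depth', 'K', 'xyz', 'orientation']
```

View pics/scene0.png

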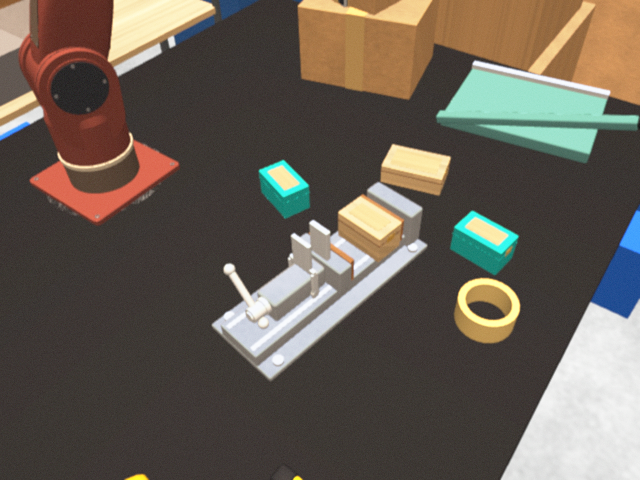

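View pics/top0.png

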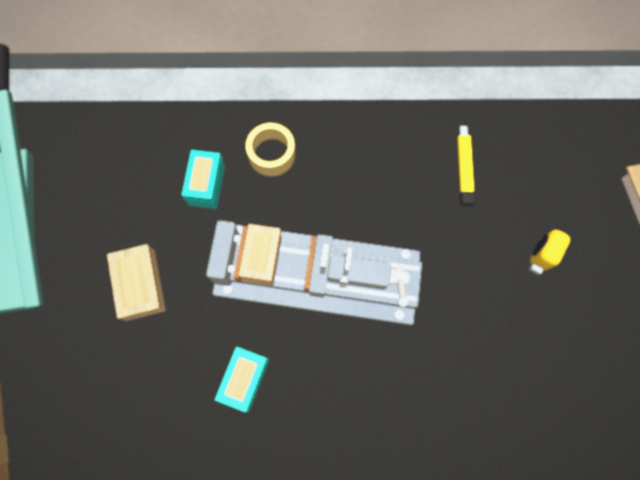

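The scene shows the vise running from the ball-ended bar (230,268) to the fixed jaw (395,210). The two lever plates are at (302,250) and (320,240), and the case is between the jaws at (370,225).

Things that could be mistaken for the case:
- The loose plywood box at (415,170), outside the vise.
- The turquoise boxes at (285,188) and (485,242).

The case is the plywood one between the jaws, (370,225) in scene and (258,253) in top. The grip is the pair of upright plates, (325,260) and (347,265) in top.

```bash
cat > m.py <<'E'
from h import *
def both():
    P=[]
    for n in('scene','top'):
        s=snap(n); P.append((s,cloud(s)))
    return P
E
python3 - <<'E'
from m import *
B=both()
c=np.vstack([p.reshape(-1,3) for s,p in B]); 
s,p=B[1]
for n,(s,p) in zip(('scene','top'),B):
    pts={'scene':[(302,250),(320,240),(370,225),(415,170),(230,268),(258,308),(395,200),(100,330)],'top':[(325,250),(347,265),(258,253),(135,280),(403,290),(403,270),(225,250),(480,300)]}[n]
    for u,v in pts: print(n,(u,v),p[v,u].round(4))
s,p=B[1]
m=(p[...,2]>.012)&(p[...,2]<.3)
m[:200]=0;m[340:]=0;m[:,:195]=0;m[:,440:]=0
m=m.astype(np.uint8);n,l,st,ce=cv2.connectedComponentsWithStats(m);k=1+st[1:,4].argmax();print(st[k])
q=p[l==k]
(cx,cy),wh,a=cv2.minAreaRect(q[:,:2].astype(np.float32)*1000);print('base',cx,cy,wh,a)
im=s['img'][190:350,190:450][:,:,::-1]
a=cv2.resize(im,(780,480),interpolation=2)
cv2.imwrite('pics/topc.png',a)
s=B[0][0];cv2.imwrite('pics/scc.png',cv2.resize(s['img'][175:385,205:435][:,:,::-1],None,fx=2.8,fy=2.8,interpolation=2))
E
```

```text
scene (302, 250) [ 0.5818 -0.0348  0.1461]
scene (320, 240) [0.5856 0.0075 0.1351]
scene (370, 225) [0.6166 0.1114 0.1032]
scene (415, 170) [0.5734 0.3564 0.0428]
scene (230, 268) [ 0.507  -0.1217  0.1354]
scene (258, 308) [ 0.5643 -0.1294  0.0854]
scene (395, 200) [0.6127 0.2037 0.0916]
scene (100, 330) [ 0.3242 -0.2748 -0.0013]
top (325, 250) [0.5869 0.0126 0.1577]
top (347, 265) [ 0.5597 -0.0243  0.1601]
top (258, 253) [0.5968 0.1339 0.1019]
top (135, 280) [0.5584 0.3756 0.0481]
top (403, 290) [ 0.5245 -0.1259  0.1142]
top (403, 270) [ 0.5727 -0.1383  0.0607]
top (225, 250) [0.6044 0.1958 0.0959]
top (480, 300) [ 0.5239 -0.3004  0.0008]
[  206   220   215   103 13130]
base 580.1724853515625 25.359832763671875 (400.6865234375, 148.9269256591797) 81.29243469238281
```

View pics/scc.png

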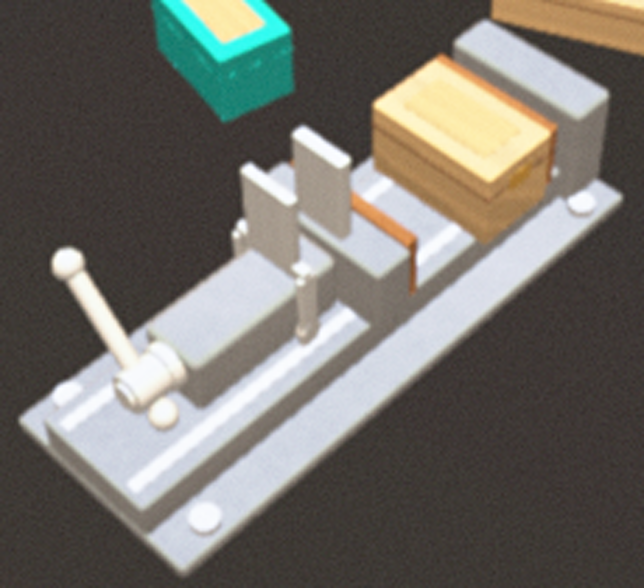

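View pics/topc.png

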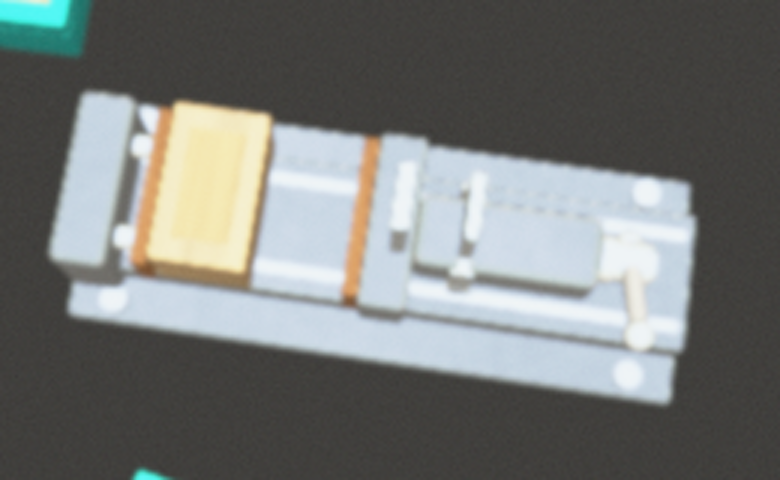

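The close crops confirm it: the case is plywood, between the sprung orange face and the moving jaw. The two upright plates stand on the jaw, and the bar leans towards the robot. Next I measure in the vise axes.

```bash
cat > v.py <<'E'
from m import *
def meas(bs=None):
    B=both(); out={}
    for n,(s,p) in zip(('scene','top'),B):
        near=(p[...,0]>.47)&(p[...,0]<.70)&(p[...,1]>-.2)&(p[...,1]<.26)
        hsv=cv2.cvtColor(s['img'],cv2.COLOR_RGB2HSV); 
        wood=(hsv[...,0]>8)&(hsv[...,0]<30)&(hsv[...,1]>70)&near
        def rect(m,name):
            m=cv2.morphologyEx(m.astype(np.uint8),cv2.MORPH_OPEN,np.ones((2,2)))
            k,l,st,ce=cv2.connectedComponentsWithStats(m)
            for i in range(1,k):
                if st[i,4]<12: continue
                q=p[l==i]; (a,b),(w,h),an=cv2.minAreaRect(q[:,:2].astype(np.float32)*1000)
                if w<h: w,h,an=h,w,an-90
                print(n,name,'px',ce[i].round(),'c',round(a,1),round(b,1),'size',round(w,1),round(h,1),'long-ang',round((an+90)%180-90,1),'z',(np.median(q[:,2])*1e3).round(1),'n',st[i,4])
        rect(wood&(p[...,2]>.094)&(p[...,2]<.112),'casetop/facing')
        rect(~wood&near&(p[...,2]>.150)&(p[...,2]<.175),'plates')
        rect(~wood&near&(p[...,2]>.087)&(p[...,2]<.105),'jawtops')
        rect(near&(p[...,2]>.118)&(p[...,2]<.145)&(p[...,1]<-.07),'ball')
    return B
E
python3 -c "
from v import *
meas()"
```

```text
scene casetop/facing px [373. 204.] c 587.5 166.1 size 25.9 12.0 long-ang -12.7 z 95.5 n 28
scene casetop/facing px [370. 218.] c 799.7 -165.3 size 777.9 72.4 long-ang -56.7 z 100.6 n 575
scene casetop/facing px [388. 212.] c 621.9 164.0 size 18.5 5.3 long-ang -34.7 z 94.3 n 14
scene casetop/facing px [371. 229.] c 813.9 -168.2 size 754.8 112.8 long-ang -55.2 z 96.0 n 223
scene casetop/facing px [336. 250.] c 599.0 35.2 size 16.7 8.7 long-ang -5.3 z 94.6 n 28
scene casetop/facing px [347. 258.] c 622.6 30.8 size 24.5 8.4 long-ang -8.3 z 94.9 n 46
scene plates px [320. 230.] c 545.1 63.4 size 158.7 30.9 long-ang -54.5 z 156.4 n 162
scene plates px [301. 243.] c 761.5 -258.6 size 669.8 29.5 long-ang -51.2 z 156.5 n 136
scene jawtops px [396. 202.] c 757.1 -126.1 size 885.0 105.0 long-ang -66.3 z 94.3 n 837
scene jawtops px [371. 219.] c 800.2 -154.8 size 793.0 101.9 long-ang -55.5 z 99.9 n 573
scene jawtops px [307. 239.] c 560.5 3.4 size 82.2 12.9 long-ang -48.6 z 95.5 n 62
scene jawtops px [333. 263.] c 799.1 -229.5 size 668.1 64.2 long-ang -51.3 z 94.2 n 540
scene jawtops px [304. 2
[... 1226 characters left out ...]
94.1 85.2 long-ang 12.2 z 100.3 n 1536
top jawtops px [321. 266.] c 516.8 27.3 size 287.3 29.6 long-ang -9.0 z 94.6 n 757
top jawtops px [336. 260.] c 586.8 -9.7 size 18.0 10.4 long-ang -55.1 z 88.3 n 39
top jawtops px [339. 270.] c 481.3 4.9 size 225.2 22.5 long-ang -11.1 z 88.3 n 103
top jawtops px [370. 271.] c 563.2 -70.2 size 72.8 35.9 long-ang 73.3 z 87.9 n 363
top jawtops px [355. 275.] c 556.3 -43.8 size 24.7 16.5 long-ang 43.3 z 88.3 n 64
top jawtops px [344. 281.] c 545.5 -25.3 size 15.4 4.9 long-ang -77.8 z 92.7 n 28
top jawtops px [401. 284.] c 542.1 -129.2 size 26.7 11.7 long-ang -49.9 z 97.2 n 45
top ball px [403. 301.] c 510.9 -129.9 size 42.6 21.3 long-ang -59.0 z 134.1 n 113
```

```bash
cat > w.py <<'E'
from m import *
def rays(s,z):
    K=s['K'];v,u=np.mgrid[0:480,0:640]
    d=np.stack([(u-K[0,2])/K[0,0],-(v-K[1,2])/K[1,1],-np.ones(u.shape)],-1)@rot(s['orientation']).T
    o=np.array(s['xyz']); return o+d*((z-o[2])/d[...,2])[...,None]
def meas(psi=-8.8):
    a=np.radians(psi);ex=np.array([np.cos(a),np.sin(a)]);ey=np.array([-np.sin(a),np.cos(a)])
    for n,(s,p) in zip(('scene','top'),both()):
        near=(p[...,0]>.45)&(p[...,0]<.72)&(p[...,1]>-.2)&(p[...,1]<.27)
        hsv=cv2.cvtColor(s['img'],cv2.COLOR_RGB2HSV)
        wood=(hsv[...,0]>8)&(hsv[...,0]<30)&(hsv[...,1]>70)
        orange=wood&(hsv[...,1]>150)
        Z=p[...,2]
        for name,m,z in (('plates',near&(Z>.150)&(Z<.175),.158),('case',wood&~orange&near&(Z>.096)&(Z<.108),.1),('orange',orange&near&(Z>.09)&(Z<.104),.095),('grey',~wood&near&(Z>.0915)&(Z<.1),.095),('ball',near&(Z>.122)&(Z<.148)&(p[...,1]<-.07),.128)):
            k,l,st,ce=cv2.connectedComponentsWithStats(m.astype(np.uint8)); Q=rays(s,z)[...,:2]
            for i in range(1,k):
                if st[i,4]<25: continue
                q=Q[l==i]*1e3; X=q@ex;Y=q@ey
                (_,_),(w,h),an=cv2.minAreaRect(q.astype(np.float32))
                an=an if w>h else an-90
                x1,x2=np.percentile(X,[1,99]);y1,y2=np.percentile(Y,[2,98]);c=(x1+x2)/2*ex+(y1+y2)/2*ey
                print(n,name,'px',ce[i].round(),'world',c.round(1),'vX',x1.round(1),x2.round(1),'vY',y1.round(1),y2.round(1),'ang',round((an+90)%180-90,1),'z',(np.median(Z[l==i])*1e3).round(1),st[i,4])
E
python3 -c "
from w import *
meas()"
```

```text
scene plates px [319. 229.] world [583.2   9.4] vX 553.5 596.2 vY 91.6 105.4 ang -9.5 z 156.7 166
scene plates px [301. 242.] world [577.2 -31.4] vX 554.0 596.3 vY 51.4 63.1 ang -8.6 z 156.8 146
scene case px [369. 217.] world [602.3 131.3] vX 539.8 610.5 vY 204.3 239.5 ang -9.3 z 100.5 579
scene case px [370. 228.] world [605.1 125.7] vX 529.5 628.0 vY 187.6 246.1 ang 22.6 z 98.4 177
scene orange px [342. 255.] world [611.2  32.6] vX 575.3 622.8 vY 123.0 128.5 ang -8.8 z 94.9 64
scene grey px [395. 200.] world [611.7 200.7] vX 520.7 626.9 vY 275.0 308.8 ang -8.7 z 94.6 725
scene grey px [365. 204.] world [578.3 157.8] vX 524.8 570.0 vY 236.6 252.3 ang 0.3 z 99.1 68
scene grey px [348. 212.] world [564.5 128.6] vX 524.9 551.5 vY 197.8 229.1 ang 80.6 z 99.1 63
scene grey px [387. 228.] world [638.5 129.3] vX 602.0 620.3 vY 198.7 252.2 ang 89.7 z 99.1 89
scene grey px [365. 226.] world [605.4 111.3] vX 556.7 605.8 vY 198.2 207.1 ang -7.8 z 99.1 63
scene grey px [306. 238.] world [541.2  29.1] vX 519.3 541.5 vY 104.1 119.0 ang -53.0 z 94.6 64
scene grey px [333. 262.] world [602.   12.9
[... 865 characters left out ...]
8.3 622.9 vY 194.4 211.9 ang 0.7 z 98.9 159
top grey px [251. 237.] world [626.2 147.6] vX 584.5 607.9 vY 232.2 251.2 ang -39.4 z 98.9 42
top grey px [319. 265.] world [579.2  19.6] vX 516.0 622.7 vY 94.1 122.0 ang -8.7 z 94.8 721
top grey px [237. 256.] world [592.6 174. ] vX 520.4 597.5 vY 261.4 263.8 ang -8.8 z 95.5 48
top grey px [307. 262.] world [581.2  43.8] vX 539.6 595.6 vY 131.2 133.1 ang -8.7 z 94.4 34
top grey px [252. 250.] world [604.1 146.1] vX 570.9 578.3 vY 224.6 248.9 ang 78.1 z 99.4 26
top grey px [253. 271.] world [566.6 138.3] vX 525.3 552.2 vY 196.5 250.1 ang 81.5 z 99.0 154
top ball px [402. 300.] world [ 505.3 -120.9] vX 506.6 529.2 vY -50.5 -33.9 ang 23.7 z 135.2 105
```

Both views agree to about 4 mm, within the calibration error. The lever grip is at about (578, 0) mm, the vise yaw is −8.8°, and the plate tops are at 157–158 mm against 158 in the text. The jaw top is at 95 mm and the case top at 100 mm, both as stated. I'll move above the grip first.

Request:
arm_command(
  commands=[
    {"delta_pos": [-25, -19, -15], "rot": [0, 0, -0.08]},
    {"delta_pos": [-60, -46, -15], "rot": [0, 0, -0.18]},
    {"delta_pos": [-97, -75, -15], "rot": [0, 0, -0.283]},
    {"delta_pos": [-134, -104, -15], "rot": [0, 0, -0.283]},
    {"delta_pos": [-170, -131, -15], "rot": [0, 0, -0.283]},
    {"delta_pos": [-206, -159, -15], "rot": [0, 0, -0.283]},
    {"delta_pos": [-240, -185, -15], "rot": [0, 0, -0.283]},
    {"delta_pos": [-262, -202, -15], "rot": [0, 0, -0.283]},
    {"delta_pos": [-262, -202, -15], "rot": [0, 0, -0.283]},
    {"delta_pos": [-262, -202, -15], "rot": [0, 0, -0.283]},
  ],
)

```text
$.commands[0]: bad value
```

Request:
arm_command(
  commands=[
    {"delta_pos": [-25, -19, -15], "rot": [0, 0, -0.08], "jaw": 85},
    {"delta_pos": [-60, -46, -15], "rot": [0, 0, -0.18], "jaw": 85},
    {"delta_pos": [-97, -75, -15], "rot": [0, 0, -0.283], "jaw": 85},
    {"delta_pos": [-134, -104, -15], "rot": [0, 0, -0.283], "jaw": 85},
    {"delta_pos": [-170, -131, -15], "rot": [0, 0, -0.283], "jaw": 85},
    {"delta_pos": [-206, -159, -15], "rot": [0, 0, -0.283], "jaw": 85},
    {"delta_pos": [-240, -185, -15], "rot": [0, 0, -0.283], "jaw": 85},
    {"delta_pos": [-262, -202, -15], "rot": [0, 0, -0.283], "jaw": 85},
    {"delta_pos": [-262, -202, -15], "rot": [0, 0, -0.283], "jaw": 85},
    {"delta_pos": [-262, -202, -15], "rot": [0, 0, -0.283], "jaw": 85},
  ],
  newtons=40,
)

```text
t: 1.4
tool_pos: [0.4271, 0.2949, 0.2204]
tool_rot: [3.141, 0.0, 2.986]
force: [0.1, 0.3, 0.3]
gripper_width: 0.085
```

Request:
arm_command(
  commands=[
    {"delta_pos": [-20, -27, 0], "rot": [0, 0, 0], "jaw": 85},
    {"delta_pos": [-48, -66, 0], "rot": [0, 0, 0], "jaw": 85},
    {"delta_pos": [-77, -105, 0], "rot": [0, 0, 0], "jaw": 85},
    {"delta_pos": [-105, -144, 0], "rot": [0, 0, 0], "jaw": 85},
    {"delta_pos": [-133, -183, 0], "rot": [0, 0, 0], "jaw": 85},
    {"delta_pos": [-160, -220, 0], "rot": [0, 0, 0], "jaw": 85},
    {"delta_pos": [-182, -250, 0], "rot": [0, 0, 0], "jaw": 85},
    {"delta_pos": [-195, -268, 0], "rot": [0, 0, 0], "jaw": 85},
    {"delta_pos": [-195, -268, 0], "rot": [0, 0, 0], "jaw": 85},
    {"delta_pos": [-195, -268, 0], "rot": [0, 0, 0], "jaw": 85},
  ],
)

```text
t: 2.4
tool_pos: [0.5786, 0.0019, 0.2198]
tool_rot: [3.141, -0.001, 2.989]
force: [0.3, 1.9, -1.0]
gripper_width: 0.085
```

Run:
```python
from h import *
a=snap('scene')['img'][130:370,200:440];b=snap('top')['img'][180:340,260:420]
o=np.hstack([cv2.resize(a,(400,400),interpolation=2),cv2.resize(b,(400,400),interpolation=2)])
cv2.imwrite('pics/above.png',o[:,:,::-1]);q=r.sense();print(q['tool_pos'],q['tool_rot'],q['q'])
```

```text
[0.57830365 0.00271613 0.21989767] [ 3.14103328e+00 -6.10957824e-04  2.99070260e+00] [-0.50394937  0.18665871  0.48832795  1.64424939 -0.09036872  1.33352401
  1.41840091]
```

View pics/above.png

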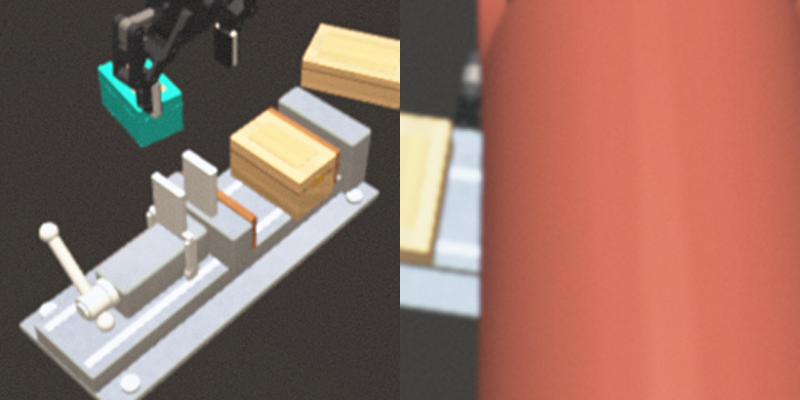

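The left half shows the open fingers straddling the two plates from above, finger ends at about (290,198) and (337,169) in the full scene frame. The right half is mostly the arm. I'll check the fingertips against the calibration.

```bash
cat >> h.py <<'E'
def proj(s,X):
    c=(np.array(X)-s['xyz'])@rot(s['orientation']); K=s['K']
    return np.stack([K[0,2]+K[0,0]*c[...,0]/-c[...,2],K[1,2]-K[1,1]*c[...,1]/-c[...,2]],-1)
E
python3 - <<'E'
from h import *
s=snap('scene');q=r.sense();p=q['tool_pos'];M=R.from_euler('xyz',q['tool_rot']).as_matrix()
for d in(-1,1):
    for f in (-.046,-.054): print(d,proj(s,p+M@np.array([0,d*abs(f),-.013])).round(1))
c=cloud(s);m=(c[...,2]>.21)&(c[...,2]<.262)&(c[...,0]>.5)&(c[...,0]<.65)&(abs(c[...,1])<.09)
k,l,st,ce=cv2.connectedComponentsWithStats(m.astype(np.uint8))
for i in range(1,k):
    if st[i,4]>25:
        Q=(c[l==i]-p)@M*1e3; print(st[i],'tool xyz min/max',Q.min(0).round(1),Q.max(0).round(1))
E
```

```text
-1 [290.3 209.8]
-1 [286.3 212.5]
1 [333.9 180.3]
1 [337.5 177.9]
```

Run:
```python
from h import *
s=snap('scene');q=r.sense();p=q['tool_pos'];M=R.from_euler('xyz',q['tool_rot']).as_matrix()
c=cloud(s)
for u,v in((288,185),(290,192),(290,196),(290,199),(337,155),(337,165),(337,168),(337,172)): print(u,v,s['img'][v,u],c[v,u].round(4),((c[v,u]-p)@M*1e3).round(1))
```

```text
288 185 [37 35 34] [ 0.5787 -0.0521  0.2905] [ -8.6 -53.6 -70.5]
290 192 [45 41 44] [ 0.5781 -0.0483  0.2747] [ -7.4 -49.9 -54.6]
290 196 [55 48 48] [ 0.5789 -0.0499  0.2688] [ -8.4 -51.4 -48.7]
290 199 [ 68 132 117] [0.4164 0.1345 0.0442] [179.9 106.3 176. ]
337 155 [37 30 33] [0.5932 0.0449 0.2873] [ -8.3  44.5 -67.2]
337 165 [37 30 31] [0.5933 0.0449 0.2687] [ -8.3  44.4 -48.6]
337 168 [45 42 41] [0.5938 0.044  0.2639] [ -9.   43.7 -43.7]
337 172 [58 54 46] [ 0.4121  0.3029 -0.0019] [209.6 272.1 222.2]
```

The depth shows the open fingertips about 44 mm behind the TCP, but I expected 13 mm. I'll shut the fingers in free air to find where the tips really are.

Request:
arm_command(
  commands=[
    {"delta_pos": [0, 0, 0], "rot": [0, 0, 0], "jaw": 0},
    {"delta_pos": [0, 0, 0], "rot": [0, 0, 0], "jaw": 0},
    {"delta_pos": [0, 0, 0], "rot": [0, 0, 0], "jaw": 0},
    {"delta_pos": [0, 0, 0], "rot": [0, 0, 0], "jaw": 0},
    {"delta_pos": [0, 0, 0], "rot": [0, 0, 0], "jaw": 0},
    {"delta_pos": [0, 0, 0], "rot": [0, 0, 0], "jaw": 0},
    {"delta_pos": [0, 0, 0], "rot": [0, 0, 0], "jaw": 0},
    {"delta_pos": [0, 0, 0], "rot": [0, 0, 0], "jaw": 0},
  ],
)

```text
t: 3.4
tool_pos: [0.5786, 0.0003, 0.2201]
tool_rot: [-3.142, 0.0, 2.988]
force: [1.0, 0.4, 1.3]
gripper_width: 0.0001
```

Run:
```python
from h import *
s=snap('scene');q=r.sense();p=q['tool_pos'];M=R.from_euler('xyz',q['tool_rot']).as_matrix()
c=cloud(s);print(p,q['tool_rot'],q['gripper_width'],proj(s,p).round(1),s['xyz'],s['orientation'])
m=(c[...,2]>.18)&(c[...,2]<.36)&(c[...,0]>.5)&(c[...,0]<.66)&(abs(c[...,1])<.12)
Q=(c[m]-p)@M*1e3
for z in range(-90,20,5):
    k=Q[(Q[:,2]>=z)&(Q[:,2]<z+5)]
    if len(k): print(z,len(k),k[:,1].min().round(1),k[:,1].max().round(1),k[:,0].min().round(1))
cv2.imwrite('pics/shut.png',cv2.resize(s['img'][120:300,230:430][:,:,::-1],None,fx=3,fy=3,interpolation=2))
```

```text
[5.78544135e-01 3.13039270e-04 2.20105213e-01] [-3.14154283e+00 -5.54149223e-05  2.98767459e+00] 6.359423681107544e-05 [312.2 201.9] [ 0.98303494 -0.5102347   0.8088434 ] [0.78095062 0.01242469 0.62304188]
-90 96 -41.8 43.1 -15.8
-85 130 -37.6 37.5 -16.0
-80 140 -32.9 36.9 -16.1
-75 70 -28.5 32.6 -15.6
-70 35 -22.8 20.0 -14.9
-65 34 -14.0 6.5 -14.7
-60 45 -13.8 14.3 -14.1
-55 55 -13.7 14.5 -14.1
-50 56 -14.4 15.0 -13.6
-45 46 -13.6 14.0 -13.8
-40 50 -13.3 15.4 -13.9
-35 30 -11.9 12.4 -13.5
-30 10 -6.8 4.4 -11.7
```

View pics/shut.png

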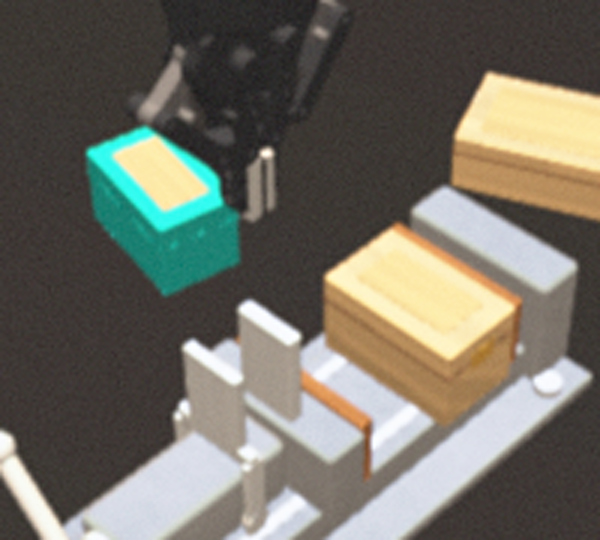

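The picture shows the shut tips at about (314,192) in the full frame, where the reported TCP projects to (312,202). The tips therefore end about 29 mm above the reported TCP, while x and y agree to about 3 mm. I'll open and descend in stages, which is safe under either reading, and check directly against the plates.

Request:
arm_command(
  commands=[
    {"delta_pos": [0, 0, 0], "rot": [0, 0, 0], "jaw": 85},
    {"delta_pos": [0, 0, 0], "rot": [0, 0, 0], "jaw": 85},
    {"delta_pos": [0, 0, 0], "rot": [0, 0, 0], "jaw": 85},
    {"delta_pos": [0, 0, 0], "rot": [0, 0, 0], "jaw": 85},
    {"delta_pos": [0, 0, 10], "rot": [0, 0, 0], "jaw": 85},
    {"delta_pos": [0, 0, 35], "rot": [0, 0, 0], "jaw": 85},
    {"delta_pos": [0, 0, 65], "rot": [0, 0, 0], "jaw": 85},
    {"delta_pos": [0, 0, 90], "rot": [0, 0, 0], "jaw": 85},
    {"delta_pos": [0, 0, 100], "rot": [0, 0, 0], "jaw": 85},
    {"delta_pos": [0, 0, 100], "rot": [0, 0, 0], "jaw": 85},
  ],
)

```text
t: 4.45
tool_pos: [0.5775, 0.0002, 0.1186]
tool_rot: [-3.14, -0.003, 2.988]
force: [-0.3, 0.2, 0.7]
gripper_width: 0.0851
```

```bash
cat > f.py <<'E'
from h import *
def fing(name=None,box=(300,500)):
    s=snap('scene');q=r.sense();p=q['tool_pos'];M=R.from_euler('xyz',q['tool_rot']).as_matrix()
    c=cloud(s);print(p.round(4),q['tool_rot'].round(3),q['gripper_width'],q['force'].round(1),q['t'])
    dark=s['img'].max(-1)<75
    Q=(c-p)@M*1e3
    m=dark&(abs(Q[...,0])<25)&(abs(Q[...,1])<70)&(Q[...,2]>-110)&(c[...,2]>.06)
    for sd in(-1,1):
        k=Q[m&(Q[...,1]*sd>0)]
        if len(k): print('side',sd,'n',len(k),'lowest z_tool',np.percentile(k[:,2],98).round(1),'world z',(p[2]*1e3-np.percentile(k[:,2],98)).round(1))
    if name: cv2.imwrite('pics/'+name,cv2.resize(s['img'][140:340,210:430][:,:,::-1],None,fx=3,fy=3,interpolation=2))
E
python3 -c "
from f import *
fing('low.png')"
```

```text
[5.784e-01 2.000e-04 1.200e-01] [-3.141e+00 -1.000e-03  2.988e+00] 0.08494531586411926 [-0.7 -0.3  0.4] 4.5
side -1 n 455 lowest z_tool -49.8 world z 169.9
side 1 n 440 lowest z_tool -39.9 world z 160.0
```

View pics/low.png

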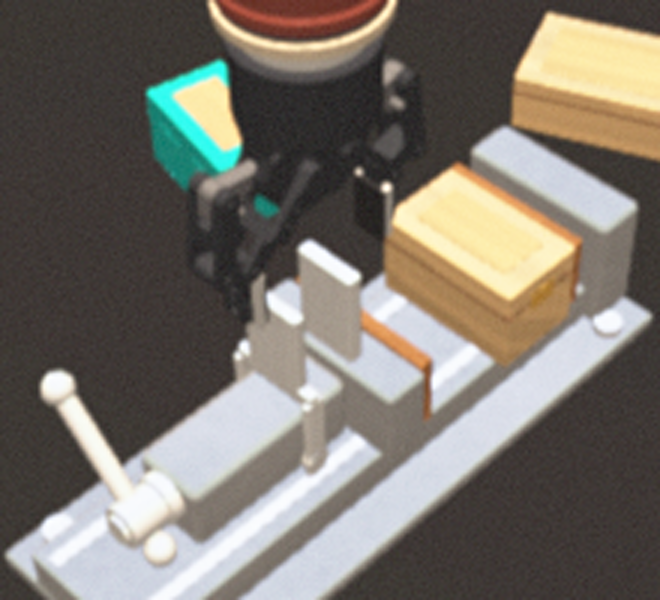

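This shows the near finger (dark, ending at about crop (245,310)) with a light strip at (260,295) merging with the lever plate. It isn't clear which is in front, so I'll read the depth there.

Run:
```python
from h import *
s=snap('scene');c=cloud(s);a=np.radians(-8.8);ex=np.array([np.cos(a),np.sin(a)]);ey=np.array([-np.sin(a),np.cos(a)])
X=c[...,:2]@ex*1e3;Y=c[...,:2]@ey*1e3;Z=c[...,2]*1e3;G=s['img'].mean(-1)
for v in range(226,262,3):
    print(v,' '.join('%d,%d,%d(%d)'%(X[v,u],Y[v,u],Z[v,u],G[v,u]) for u in range(282,312,3)))
```

```text
226 582,17,226(51) 585,21,226(45) 586,25,223(47) 579,37,210(71) 583,38,212(68) 585,43,209(39) 423,189,-3(51) 430,191,0(59) 434,195,0(55) 553,95,151(107)
229 583,16,222(42) 585,20,221(38) 585,25,217(42) 580,35,206(62) 584,37,208(51) 587,41,206(44) 433,181,0(54) 436,185,0(57) 442,188,2(52) 445,193,0(97)
232 582,16,215(48) 585,19,215(48) 585,25,211(41) 583,32,204(42) 584,37,201(51) 582,44,195(168) 437,176,-1(55) 442,180,0(57) 446,184,-1(89) 452,187,0(115)
235 583,15,210(48) 585,19,209(37) 571,36,186(56) 580,34,194(39) 580,40,190(111) 583,43,190(131) 445,169,0(68) 519,111,95(197) 523,115,95(220) 526,119,93(189)
238 423,140,-1(59) 567,33,179(46) 573,33,183(52) 579,35,186(43) 580,39,184(106) 582,43,183(133) 567,63,157(237) 525,106,95(222) 530,108,97(219) 532,113,95(216)
241 430,134,0(59) 566,33,172(48) 573,33,177(53) 581,32,183(55) 579,40,176(93) 583,43,177(137) 572,58,157(247) 575,62,157(249) 534,104,96(228) 537,109,94(214)
244 437,128,0(58) 443,131,1(55) 572,34,169(60) 581,32,177(44) 581,38,172(76) 584,41,172(140) 575,55,155(144) 580,57,158(241) 584,60,158(251) 543,103,95(239)
247 444,122,2(56) 444,129,-3(57) 451,131,0(57) 455,135,0(62) 577,40,161(129) 584,41,166(142) 574,55,148(150) 581,56,152(152) 588,56,157(219) 589,61,155(224)
250 447,119,-1(53) 452,122,0(55) 456,126,0(55) 460,131,-1(76) 558,56,128(154) 568,54,136(151) 575,54,142(154) 580,56,145(152) 588,56,150(156) 592,58,152(151)
253 453,114,-2(57) 459,116,0(58) 461,121,-2(56) 465,126,-2(180) 558,56,121(151) 564,57,124(155) 572,57,131(156) 579,57,136(154) 588,55,144(156) 590,59,143(153)
256 459,108,-2(56) 464,111,0(56) 469,115,0(95) 547,58,104(247) 557,56,113(155) 564,56,118(150) 571,57,123(152) 579,56,129(152) 585,57,134(156) 591,58,138(149)
259 465,102,0(56) 469,107,-1(57) 545,53,99(188) 548,57,98(162) 555,57,104(151) 564,56,111(150) 572,55,118(155) 578,57,121(153) 586,56,128(158) 591,58,130(152)
```

The depth settles it. The near pad is in front of the lever with its tip at z≈163 mm, just above the 158 mm plate tops. So the tips really do end about 30 mm short of the reported TCP. I'll lower 36 mm so the pads sit around z≈135, watching the force.

Request:
arm_command(
  commands=[
    {"delta_pos": [0, 0, 8], "rot": [0, 0, 0], "jaw": 85},
    {"delta_pos": [0, 0, 18], "rot": [0, 0, 0], "jaw": 85},
    {"delta_pos": [0, 0, 28], "rot": [0, 0, 0], "jaw": 85},
    {"delta_pos": [0, 0, 36], "rot": [0, 0, 0], "jaw": 85},
    {"delta_pos": [0, 0, 36], "rot": [0, 0, 0], "jaw": 85},
  ],
)

```text
t: 5.05
tool_pos: [0.5775, 0.0003, 0.0825]
tool_rot: [-3.141, -0.002, 2.988]
force: [-0.1, -0.4, 0.7]
gripper_width: 0.0849
```

```bash
python3 -c "
from f import *
fing()
s=snap('scene');c=cloud(s);p=r.sense()['tool_pos']
M=R.from_euler('xyz',r.sense()['tool_rot']).as_matrix();Q=(c-p)@M*1e3
d=(s['img'].mean(-1)<142)&(c[...,2]>.11)
for sd in (-1,1):
  m=d&(abs(Q[...,0])<18)&(Q[...,1]*sd>36)&(Q[...,1]*sd<55);print(sd,np.percentile(c[m][:,2],[0.5,2,5])*1e3 if m.any() else 0,m.sum())
"
```

```text
[5.78e-01 3.00e-04 8.33e-02] [-3.141e+00 -1.000e-03  2.988e+00] 0.08517457052383844 [0.2 0.7 0. ] 5.1
side -1 n 342 lowest z_tool -51.4 world z 134.7
side 1 n 352 lowest z_tool -44.0 world z 127.4
-1 [134.16297401 148.67956996 176.12925289] 3790
1 [123.04485891 125.51460951 127.45192238] 325
```

Request:
arm_command(
  commands=[
    {"delta_pos": [0, 0, 0], "rot": [0, 0, 0], "jaw": 25},
    {"delta_pos": [0, 0, 0], "rot": [0, 0, 0], "jaw": 25},
    {"delta_pos": [0, 0, 0], "rot": [0, 0, 0], "jaw": 25},
    {"delta_pos": [0, 0, 0], "rot": [0, 0, 0], "jaw": 25},
    {"delta_pos": [0, 0, 0], "rot": [0, 0, 0], "jaw": 25},
    {"delta_pos": [0, 0, 0], "rot": [0, 0, 0], "jaw": 25},
    {"delta_pos": [0, 0, 0], "rot": [0, 0, 0], "jaw": 25},
  ],
  newtons=30,
)

```text
t: 5.85
tool_pos: [0.5794, -0.0004, 0.0857]
tool_rot: [-3.141, 0.002, 2.987]
force: [-2.5, -1.1, 9.9]
gripper_width: 0.0379
```

```bash
python3 -c "
from w import *
from f import fing
fing('grip.png');meas()" | grep -v "grey\|orange"
```

```text
[ 5.794e-01 -4.000e-04  8.570e-02] [-3.141e+00  2.000e-03  2.987e+00] 0.0372747447270407 [-1.6 -1.1  9.8] 5.9
side -1 n 480 lowest z_tool -42.5 world z 128.1
side 1 n 348 lowest z_tool -68.7 world z 154.4
scene plates px [329. 224.] world [587.5  32.3] vX 555.2 596.0 vY 93.3 150.4 ang -80.7 z 159.2 305
scene plates px [304. 241.] world [576.4 -27.5] vX 552.1 595.5 vY 41.8 80.1 ang -3.5 z 164.0 284
scene case px [369. 217.] world [602.3 131.5] vX 539.7 610.5 vY 204.4 239.8 ang -8.3 z 100.6 581
scene case px [372. 229.] world [610.4 126.6] vX 539.8 627.8 vY 188.1 248.8 ang 26.1 z 98.5 166
scene ball px [230. 271.] world [ 507.1 -120.4] vX 504.5 534.6 vY -50.0 -32.7 ang -34.3 z 132.5 138
top case px [243. 251.] world [605.2 162.7] vX 524.1 622.2 vY 250.5 256.1 ang -8.0 z 99.2 80
top ball px [403. 299.] world [ 506.3 -122.3] vX 507.6 530.6 vY -49.1 -37.7 ang 3.3 z 136.0 61
```

View pics/grip.png

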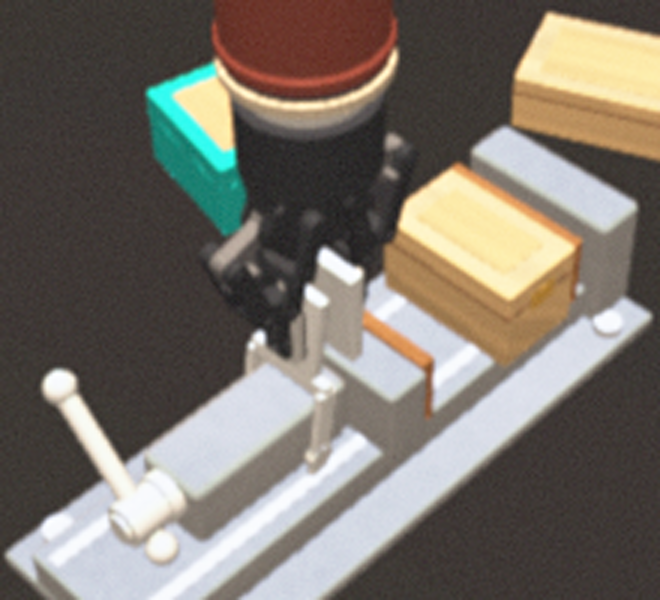

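The lever is now squeezed against the pads at 37 mm opening, with the near finger outside the lever. The jaw face is at about vY 132.5 and the case face at about 193.5, so the gap is about 61 mm. I'll slide 50 mm, then continue in smaller steps on force.

Request:
arm_command(
  commands=[
    {"delta_pos": [0, 2, -1], "rot": [0, 0, 0], "jaw": 25},
    {"delta_pos": [0, 7, -1], "rot": [0, 0, 0], "jaw": 25},
    {"delta_pos": [0, 14, -1], "rot": [0, 0, 0], "jaw": 25},
    {"delta_pos": [0, 21, -1], "rot": [0, 0, 0], "jaw": 25},
    {"delta_pos": [0, 28, -1], "rot": [0, 0, 0], "jaw": 25},
    {"delta_pos": [0, 35, -1], "rot": [0, 0, 0], "jaw": 25},
    {"delta_pos": [0, 42, -1], "rot": [0, 0, 0], "jaw": 25},
    {"delta_pos": [0, 47, -1], "rot": [0, 0, 0], "jaw": 25},
    {"delta_pos": [0, 50, -1], "rot": [0, 0, 0], "jaw": 25},
    {"delta_pos": [0, 50, -1], "rot": [0, 0, 0], "jaw": 25},
  ],
)

```text
t: 7.0
tool_pos: [0.5874, 0.0515, 0.0857]
tool_rot: [3.14, 0.002, 2.989]
force: [5.1, -0.4, 3.8]
gripper_width: 0.0376
```

```bash
python3 -c "
from w import *
from f import fing
fing('slid.png');meas()" | grep "case\|orange\|grey\|t\|\["
```

```text
[0.5873 0.0515 0.0857] [3.140e+00 2.000e-03 2.989e+00] 0.037226262674542175 [4.4 0.1 2.9] 7.05
side -1 n 459 lowest z_tool -41.3 world z 127.0
side 1 n 300 lowest z_tool -73.9 world z 159.6
scene plates px [350. 209.] world [599.6  83. ] vX 564.1 595.7 vY 144.9 202.6 ang -82.1 z 158.9 272
scene plates px [327. 224.] world [585.1  24.1] vX 553.8 595.2 vY 94.4 132.2 ang -9.0 z 163.5 258
scene case px [372. 220.] world [611.6 125.3] vX 543.0 627.5 vY 189.3 245.4 ang -3.3 z 100.2 680
scene orange px [365. 239.] world [621.6  86.6] vX 579.2 622.8 vY 176.8 184.6 ang -8.8 z 94.7 61
scene grey px [395. 200.] world [611.4 201.1] vX 520.7 626.1 vY 275.8 308.8 ang -8.7 z 94.6 712
scene grey px [386. 223.] world [619.7 133.3] vX 564.5 619.5 vY 200.4 252.7 ang -10.0 z 99.1 140
scene grey px [359. 222.] world [591.6 113.2] vX 556.3 578.3 vY 198.2 206.6 ang -6.5 z 99.1 27
scene grey px [368. 229.] world [617.  109.1] vX 581.3 604.8 vY 197.9 206.6 ang -21.4 z 98.7 27
scene grey px [357. 246.] world [618.4  64.8] vX 574.3 628.1 vY 143.9 173.3 ang -10.4 z 94.6 352
scene grey px [330. 249.] world [584.5  32. ] vX 542.7 602.7 vY 114.6 127.6 ang -9.9 z 96.8 99
scene grey px [271. 278.] world [547.4 -75.5] vX 542.8 562.2 vY 3.1 15.1 ang -21.5 z 96.1 45
scene ball px [255. 254.] world [516.2 -71.8] vX 505.6 536.7 vY 1.4 14.7 ang -25.9 z 131.4 90
top case px [242. 252.] world [598.4 164.4] vX 524.1 608.3 vY 249.0 259.1 ang -9.3 z 99.3 88
top grey px [220. 249.] world [607.6 205.1] vX 516.2 621.9 vY 279.6 311.8 ang -9.2 z 94.9 1001
top grey px [237. 255.] world [593.5 173.9] vX 522.2 597.5 vY 261.4 263.8 ang -8.8 z 94.9 47
```

View pics/slid.png

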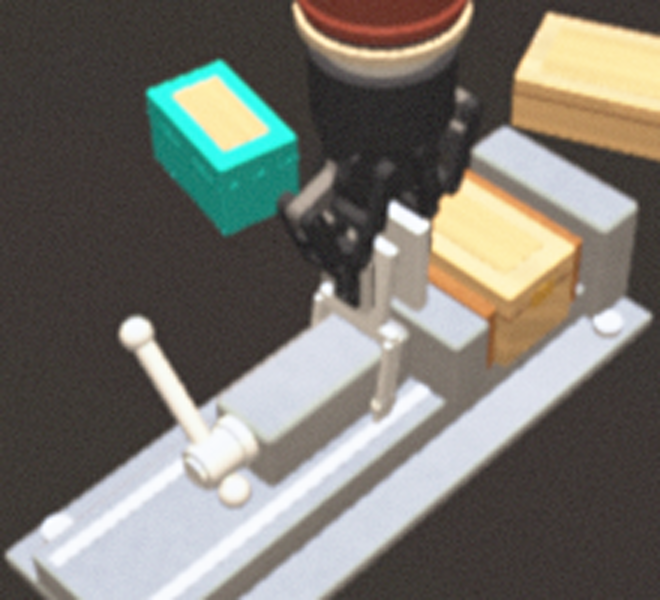

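The jaw followed by about 52 mm, with its facing now about 8 mm from the case. The case hasn't moved, and the force along the vise is near zero.

Request:
arm_command(
  commands=[
    {"delta_pos": [0, 2, 0], "rot": [0, 0, 0], "jaw": 25},
    {"delta_pos": [0, 4, 0], "rot": [0, 0, 0], "jaw": 25},
    {"delta_pos": [0, 6, 0], "rot": [0, 0, 0], "jaw": 25},
    {"delta_pos": [0, 6, 0], "rot": [0, 0, 0], "jaw": 25},
  ],
)

```text
t: 7.55
tool_pos: [0.5881, 0.0569, 0.0857]
tool_rot: [3.141, 0.002, 2.989]
force: [4.4, -1.6, 4.3]
gripper_width: 0.0375
```

Request:
arm_command(
  commands=[
    {"delta_pos": [0, 1, 0], "rot": [0, 0, 0], "jaw": 25},
    {"delta_pos": [0, 2, 0], "rot": [0, 0, 0], "jaw": 25},
    {"delta_pos": [0, 2, 0], "rot": [0, 0, 0], "jaw": 25},
  ],
)

```text
t: 7.85
tool_pos: [0.5883, 0.0581, 0.0857]
tool_rot: [3.141, 0.002, 2.988]
force: [3.6, -2.9, 3.6]
gripper_width: 0.0376
```

Request:
arm_command(
  commands=[
    {"delta_pos": [0, 1, 0], "rot": [0, 0, 0], "jaw": 25},
    {"delta_pos": [0, 2, 0], "rot": [0, 0, 0], "jaw": 25},
    {"delta_pos": [0, 2, 0], "rot": [0, 0, 0], "jaw": 25},
  ],
)

```text
t: 8.15
tool_pos: [0.5885, 0.0595, 0.0857]
tool_rot: [-3.141, 0.002, 2.988]
force: [3.1, -5.2, 5.2]
gripper_width: 0.0378
```

Request:
arm_command(
  commands=[
    {"delta_pos": [0, 1, 0], "rot": [0, 0, 0], "jaw": 25},
    {"delta_pos": [0, 2, 0], "rot": [0, 0, 0], "jaw": 25},
    {"delta_pos": [0, 2, 0], "rot": [0, 0, 0], "jaw": 25},
  ],
)

```text
t: 8.45
tool_pos: [0.5887, 0.0606, 0.0857]
tool_rot: [-3.14, 0.001, 2.987]
force: [2.6, -7.3, 6.2]
gripper_width: 0.0372
```

Request:
arm_command(
  commands=[
    {"delta_pos": [0, 1, 0], "rot": [0, 0, 0], "jaw": 25},
    {"delta_pos": [0, 2, 0], "rot": [0, 0, 0], "jaw": 25},
    {"delta_pos": [0, 3, 0], "rot": [0, 0, 0], "jaw": 25},
    {"delta_pos": [0, 4, 0], "rot": [0, 0, 0], "jaw": 25},
    {"delta_pos": [0, 4, 0], "rot": [0, 0, 0], "jaw": 25},
  ],
)

```text
t: 8.95
tool_pos: [0.589, 0.0629, 0.0857]
tool_rot: [-3.139, 0.001, 2.986]
force: [-0.3, -12.3, 8.9]
gripper_width: 0.0374
```

Request:
arm_command(
  commands=[
    {"delta_pos": [0, 1, 0], "rot": [0, 0, 0], "jaw": 25},
    {"delta_pos": [0, 2, 0], "rot": [0, 0, 0], "jaw": 25},
    {"delta_pos": [0, 3, 0], "rot": [0, 0, 0], "jaw": 25},
    {"delta_pos": [0, 3, 0], "rot": [0, 0, 0], "jaw": 25},
  ],
)

```text
t: 9.35
tool_pos: [0.5892, 0.0646, 0.0857]
tool_rot: [-3.138, 0.0, 2.985]
force: [-1.2, -16.6, 10.9]
gripper_width: 0.0375
```

```bash
python3 -c "
from w import *
from f import fing
fing();meas()" | grep "case\|orange\|grey\|\[.*e"
```

```text
scene case px [374. 216.] world [605.2 138.2] vX 543.8 610.1 vY 211.1 247.1 ang -17.4 z 100.5 506
scene case px [381. 229.] world [626.6 131.9] vX 570.6 627.6 vY 193.3 259.0 ang 49.4 z 98.7 143
scene orange px [369. 234.] world [622.9  99.6] vX 577.3 623.3 vY 190.0 197.6 ang -9.1 z 95.0 68
scene grey px [395. 200.] world [612.4 201.2] vX 522.0 626.8 vY 276.2 308.8 ang -8.7 z 94.7 696
scene grey px [376. 206.] world [595.1 167.2] vX 542.6 582.5 vY 252.1 260.5 ang -8.5 z 99.2 41
scene grey px [377. 227.] world [618.6 129.4] vX 563.6 619.3 vY 205.0 240.0 ang -7.8 z 99.0 112
scene grey px [362. 242.] world [620.3  77.9] vX 573.8 628.4 vY 157.3 186.6 ang -8.2 z 94.6 341
scene grey px [334. 244.] world [586.4  45.7] vX 541.7 603.4 vY 127.5 142.3 ang -8.0 z 97.1 99
scene grey px [278. 274.] world [551.3 -62.8] vX 546.1 562.8 vY 15.5 29.0 ang -25.1 z 96.4 51
top grey px [220. 249.] world [607.5 205.2] vX 516.2 621.7 vY 279.6 311.8 ang -8.9 z 94.9 985
top grey px [364. 278.] world [551.5 -60.1] vX 548.5 560.0 vY 19.2 30.7 ang -2.0 z 95.6 26
```

The case has shifted about 5–6 mm and the spring force is building at about 2 N/mm. I'll go another 2 mm or so.

Request:
arm_command(
  commands=[
    {"delta_pos": [0, 1, 0], "rot": [0, 0, 0], "jaw": 25},
    {"delta_pos": [0, 2, 0], "rot": [0, 0, 0], "jaw": 25},
    {"delta_pos": [0, 3, 0], "rot": [0, 0, 0], "jaw": 25},
    {"delta_pos": [0, 3, 0], "rot": [0, 0, 0], "jaw": 25},
  ],
)

```text
t: 9.9
tool_pos: [0.5895, 0.0663, 0.0858]
tool_rot: [-3.136, 0.0, 2.984]
force: [-2.7, -19.3, 10.9]
gripper_width: 0.0372
```

Now I let go of the lever. I'll open the fingers first, then relax the arm by 4 mm, then rise.

Request:
arm_command(
  commands=[
    {"delta_pos": [0, 0, 0], "rot": [0, 0, 0], "jaw": 85},
    {"delta_pos": [0, 0, 0], "rot": [0, 0, 0], "jaw": 85},
    {"delta_pos": [0, 0, 0], "rot": [0, 0, 0], "jaw": 85},
    {"delta_pos": [0, -4, 0], "rot": [0, 0, 0], "jaw": 85},
    {"delta_pos": [0, -4, 0], "rot": [0, 0, 0], "jaw": 85},
    {"delta_pos": [0, -4, 0], "rot": [0, 0, 0], "jaw": 85},
  ],
)

```text
t: 10.5
tool_pos: [0.5889, 0.0681, 0.0852]
tool_rot: [3.141, -0.0, 2.988]
force: [0.3, 0.0, -0.6]
gripper_width: 0.0851
```

```bash
python3 -c "
from w import *
from f import fing
fing();meas()" | grep "case\|orange\|plates\|ball\|\[.*e"; python3 -c "
from h import *
q=r.sense();print(q['tool_pos'],q['force'],q['gripper_width'],q['t'])"
```

```text
scene plates px [366. 195.] world [600.3 125.7] vX 560.0 588.0 vY 194.7 237.4 ang -81.5 z 162.2 145
scene plates px [350. 210.] world [598.8  74.5] vX 564.6 596.2 vY 158.0 172.5 ang -8.7 z 156.6 117
scene plates px [330. 226.] world [593.5  22.9] vX 569.2 596.7 vY 97.5 129.4 ang 55.7 z 157.6 169
scene case px [377. 220.] world [615.9 132.5] vX 549.3 627.3 vY 196.9 253.4 ang -10.2 z 100.0 554
scene orange px [370. 235.] world [623.2  99.6] vX 577.9 623.4 vY 190.5 197.1 ang -9.2 z 95.2 59
[0.58898312 0.06794205 0.08519884] [ 0.79951723 -0.56940851  0.09651025] 0.08488683534348414 10.65
```

The lever has been let go. The jaw moved 67 mm and stays there, and the case is displaced 7.6 mm against the sprung face. Next I rise, shut the fingers and go to the robot side of the bar.

Request:
arm_command(
  commands=[
    {"delta_pos": [0, 0, -10], "rot": [0, 0, 0], "jaw": 85},
    {"delta_pos": [0, 0, -40], "rot": [0, 0, 0], "jaw": 85},
    {"delta_pos": [0, 0, -80], "rot": [0, 0, 0], "jaw": 85},
    {"delta_pos": [0, 0, -110], "rot": [0, 0, 0], "jaw": 20},
    {"delta_pos": [15, -18, -115], "rot": [0, 0, 0], "jaw": 0},
    {"delta_pos": [41, -50, -115], "rot": [0, 0, 0], "jaw": 0},
    {"delta_pos": [70, -83, -115], "rot": [0, 0, 0], "jaw": 0},
    {"delta_pos": [97, -115, -115], "rot": [0, 0, 0], "jaw": 0},
    {"delta_pos": [111, -132, -115], "rot": [0, 0, 0], "jaw": 0},
    {"delta_pos": [111, -132, -115], "rot": [0, 0, 0], "jaw": 0},
  ],
)

```text
t: 11.65
tool_pos: [0.4575, -0.0483, 0.2013]
tool_rot: [3.14, 0.001, 2.984]
force: [-0.1, 0.8, -0.2]
gripper_width: 0.0001
```

```bash
python3 -c "
from w import *
from f import fing
fing('bar.png');meas()" | grep "case\|orange\|plates\|ball\|\[.*\.\|grey"; python3 -c "
from h import *
q=r.sense();print(q['tool_pos'],q['force'],q['gripper_width'],q['t'],q['q'])"
```

```text
[ 0.4588 -0.0467  0.2012] [3.140e+00 2.000e-03 2.986e+00] -0.00015494791353337794 [0.1 0.7 0.3] 11.7
scene plates px [348. 208.] world [593.7  75. ] vX 554.2 596.4 vY 157.5 172.4 ang -8.7 z 156.8 157
scene plates px [330. 221.] world [587.2  34.3] vX 553.6 596.5 vY 117.5 130.0 ang -8.8 z 156.6 139
scene case px [373. 215.] world [603.8 138.8] vX 540.7 610.2 vY 212.0 247.0 ang -8.1 z 100.6 532
scene case px [380. 229.] world [624.8 130.8] vX 567.2 627.7 vY 194.4 255.3 ang 35.0 z 98.6 135
scene orange px [371. 235.] world [623. 100.] vX 577.4 623.4 vY 190.6 197.6 ang -6.0 z 94.8 58
scene grey px [395. 200.] world [611.6 201. ] vX 520.7 626.5 vY 275.6 308.8 ang -8.7 z 94.4 723
scene grey px [363. 202.] world [575.6 156.3] vX 524.1 565.7 vY 224.9 260.2 ang 31.4 z 99.1 74
scene grey px [334. 217.] world [550.2  99. ] vX 519.7 537.4 vY 177.4 186.5 ang -8.8 z 94.8 34
scene grey px [395. 220.] world [638.4 153.5] vX 594.8 619.9 vY 238.2 260.6 ang -46.9 z 98.9 50
scene grey px [388. 228.] world [641.3 129.1] vX 608.8 619.3 vY 212.7 238.7 ang -74.8 z 99.5 29
scene grey px [378. 230.] world [63
[... 1149 characters left out ...]
02.2 615.7 vY 202.3 218.3 ang 36.3 z 99.0 33
top grey px [246. 248.] world [605.9 156.6] vX 564.3 585.3 vY 236.1 258.8 ang 49.7 z 99.2 44
top grey px [265. 261.] world [583.6 121. ] vX 539.4 576.9 vY 202.0 215.7 ang -7.0 z 99.3 67
top grey px [241. 270.] world [568.1 164.8] vX 526.1 546.4 vY 241.5 258.1 ang 46.6 z 98.9 57
top grey px [253. 272.] world [563.5 143. ] vX 525.8 544.1 vY 218.9 236.2 ang -67.8 z 99.1 41
top grey px [262. 275.] world [558.2 125.7] vX 525.1 539.7 vY 202.3 217.0 ang 63.0 z 99.2 34
[ 0.45973632 -0.04526089  0.2008204 ] [-0.04902068 -0.2354964   0.76756604] 0.0002453029602576438 11.8 [-0.52713934 -0.08346455  0.5068623   1.92910352  0.04168109  1.28445247
  1.38394682]
```

View pics/bar.png

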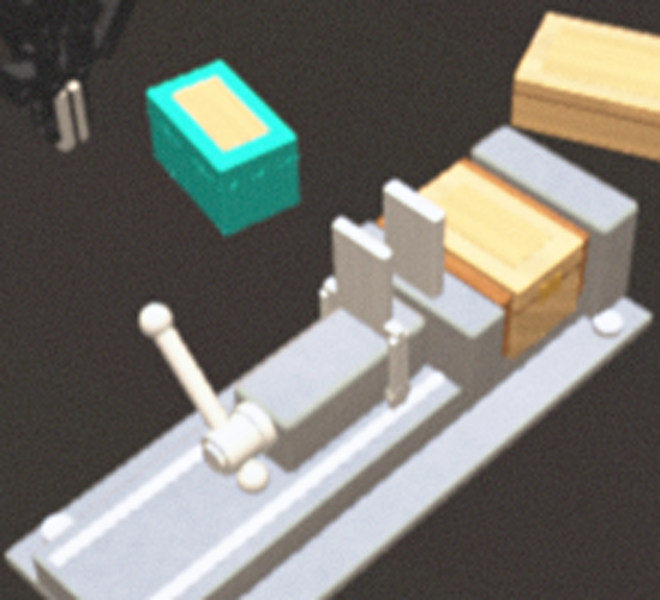

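The lever is upright again and the jaw is bearing on the case (facing at 197.6, touching). The bar is unchanged, with its ball at crop (155,318), and the shut fingers are at the upper left on the robot's side. I'll lower until the tips are at 107 mm, which is a reported z of about 78.

Request:
arm_command(
  commands=[
    {"delta_pos": [0, 0, 25], "rot": [0, 0, 0], "jaw": 0},
    {"delta_pos": [0, 0, 60], "rot": [0, 0, 0], "jaw": 0},
    {"delta_pos": [0, 0, 95], "rot": [0, 0, 0], "jaw": 0},
    {"delta_pos": [0, 0, 118], "rot": [0, 0, 0], "jaw": 0},
    {"delta_pos": [0, 0, 123], "rot": [0, 0, 0], "jaw": 0},
    {"delta_pos": [0, 0, 123], "rot": [0, 0, 0], "jaw": 0},
  ],
)

```text
t: 12.4
tool_pos: [0.4592, -0.0455, 0.0769]
tool_rot: [-3.14, -0.001, 2.989]
force: [0.8, -0.5, 0.1]
gripper_width: -0.0001
```

Run:
```python
from h import *
s=snap('scene');c=cloud(s);q=r.sense();p=q['tool_pos'];M=R.from_euler('xyz',q['tool_rot']).as_matrix();print(p,q['force'],q['t'])
Q=(c-p)@M*1e3
m=(abs(Q[...,0])<20)&(abs(Q[...,1])<20)&(Q[...,2]>-70)&(Q[...,2]<40)&(c[...,2]>.03)
print('finger z min',np.percentile(c[m][:,2],[1,3,10])*1e3,Q[m].min(0).round(1),Q[m].max(0).round(1))
a=np.radians(-8.8);ex=np.array([np.cos(a),np.sin(a)]);ey=np.array([-np.sin(a),np.cos(a)])
X=c[...,:2]@ex*1e3;Y=c[...,:2]@ey*1e3;Z=c[...,2]*1e3
m=(Z>115)&(Z<145)&(X>495)&(X<545)&(Y>0)&(Y<50);print('ball/rod Y',np.percentile(Y[m],[2,50,98]),'X',np.percentile(X[m],[2,98]),Z[m].max(),m.sum())
print('tool v', p[:2]@ex*1e3,p[:2]@ey*1e3)
```

```text
[ 0.45985127 -0.04559552  0.07779315] [0.21632862 0.27615738 0.21409037] 12.45
finger z min [105.43387292 107.94970519 112.1832448 ] [-15.2 -16.7 -69.9] [  6.6  14.9 -25. ]
ball/rod Y [14.69146715 21.37388971 29.48226602] X [512.29116542 536.52300122] 139.85387570912545 169
tool v 461.4135504476428 25.291940800952855
```

The tips are at about 105 mm and in line with the bar (tool 25, bar about 24). I'll push in +x, in two stages.

Request:
arm_command(
  commands=[
    {"delta_pos": [-8, 0, 0], "rot": [0, 0, 0], "jaw": 0},
    {"delta_pos": [-20, 0, 0], "rot": [0, 0, 0], "jaw": 0},
    {"delta_pos": [-32, 0, 0], "rot": [0, 0, 0], "jaw": 0},
    {"delta_pos": [-44, 0, 0], "rot": [0, 0, 0], "jaw": 0},
    {"delta_pos": [-56, 0, 0], "rot": [0, 0, 0], "jaw": 0},
    {"delta_pos": [-68, 0, 0], "rot": [0, 0, 0], "jaw": 0},
    {"delta_pos": [-80, 0, 0], "rot": [0, 0, 0], "jaw": 0},
    {"delta_pos": [-92, 0, 0], "rot": [0, 0, 0], "jaw": 0},
    {"delta_pos": [-104, 0, 0], "rot": [0, 0, 0], "jaw": 0},
    {"delta_pos": [-110, 0, 0], "rot": [0, 0, 0], "jaw": 0},
  ],
)

```text
t: 13.45
tool_pos: [0.5667, -0.063, 0.076]
tool_rot: [-3.141, -0.005, 2.988]
force: [-10.9, 0.8, 0.6]
gripper_width: 0.0
```

Request:
arm_command(
  commands=[
    {"delta_pos": [-8, 0, 0], "rot": [0, 0, 0], "jaw": 0},
    {"delta_pos": [-18, 0, 0], "rot": [0, 0, 0], "jaw": 0},
    {"delta_pos": [-28, 0, 0], "rot": [0, 0, 0], "jaw": 0},
    {"delta_pos": [-28, 0, 0], "rot": [0, 0, 0], "jaw": 0},
  ],
)

```text
t: 13.85
tool_pos: [0.5961, -0.0671, 0.0766]
tool_rot: [-3.141, -0.001, 2.988]
force: [-2.2, 0.2, 1.5]
gripper_width: 0.0002
```

```bash
python3 -c "
from w import *
from f import fing
fing('push.png');meas()" | grep "case\|orange\|plates\|ball"; python3 -c "
from h import *
q=r.sense();print(q['tool_pos'],q['force'],q['gripper_width'],q['t'],q['q'])"
```

```text
scene plates px [347. 209.] world [593.2  72.9] vX 553.6 596.4 vY 155.5 170.1 ang -8.6 z 156.6 157
scene plates px [330. 222.] world [587.1  31.8] vX 554.1 596.6 vY 115.2 127.1 ang -8.7 z 156.2 131
scene plates px [299. 264.] world [601.7 -61.3] vX 589.7 618.2 vY -11.4 74.4 ang 83.0 z 161.1 473
scene case px [375. 213.] world [604.4 145.1] vX 540.0 610.3 vY 218.2 253.5 ang -7.8 z 100.6 560
scene case px [382. 227.] world [624.  137.8] vX 563.6 627.7 vY 201.8 261.5 ang 35.0 z 98.6 132
scene orange px [370. 233.] world [621.7 103.4] vX 573.1 624.0 vY 191.2 203.3 ang -3.3 z 94.1 120
scene ball px [297. 279.] world [601.8 -72.9] vX 597.2 614.6 vY 9.5 30.7 ang 65.2 z 132.2 87
scene ball px [314. 292.] world [638.6 -80.7] vX 637.0 649.9 vY 13.1 22.8 ang 49.5 z 123.5 37
top plates px [287. 250.] world [587.5  78.5] vX 548.8 588.4 vY 162.5 172.4 ang -9.5 z 157.9 137
top plates px [311. 253.] world [581.5  37.3] vX 549.0 588.8 vY 122.0 129.7 ang -9.4 z 157.5 110
top case px [233. 255.] world [598.6 179.8] vX 523.9 604.2 vY 264.1 274.5 ang -6.6 z 97.8 103
[ 0.5961517  -0.06712116  0.07717155] [0.04322287 0.30570511 0.34168094] 0.0004933999389803863 14.0 [-0.40289015  0.3618767   0.54038029  1.76451985 -0.20877505  1.07130441
  1.62632335]
```

View pics/push.png

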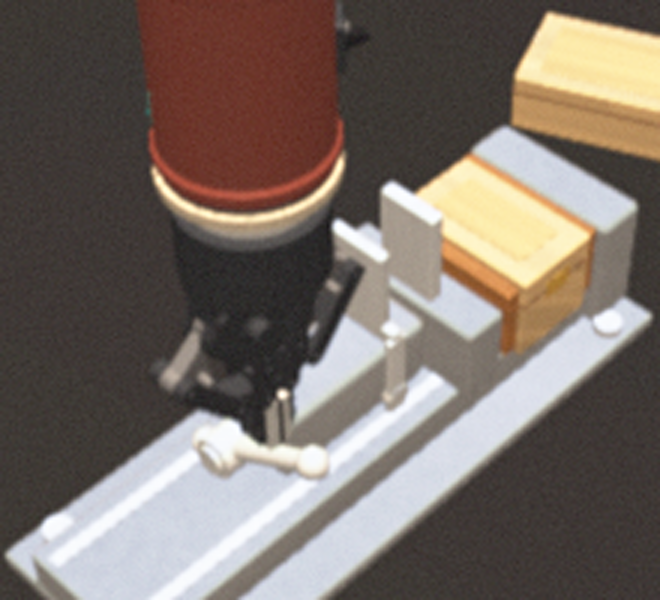

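The bar is over the top: its ball is at crop (312,460), about 57° past upright, so the screw is at about 1.8 rad. The case is pressed into the fixed jaw. The tool is 28 mm past the pivot, so I'll finish the stated 40 mm, then retract and rise.

Request:
arm_command(
  commands=[
    {"delta_pos": [-5, 0, 0], "rot": [0, 0, 0], "jaw": 0},
    {"delta_pos": [-10, 0, 0], "rot": [0, 0, 0], "jaw": 0},
    {"delta_pos": [-12, 0, 0], "rot": [0, 0, 0], "jaw": 0},
    {"delta_pos": [-12, 0, 0], "rot": [0, 0, 0], "jaw": 0},
  ],
)

```text
t: 14.4
tool_pos: [0.6072, -0.0686, 0.0772]
tool_rot: [3.141, -0.0, 2.988]
force: [-3.8, 0.3, 2.9]
gripper_width: 0.0001
```

Request:
arm_command(
  commands=[
    {"delta_pos": [8, 0, 0], "rot": [0, 0, 0], "jaw": 0},
    {"delta_pos": [22, 0, -4], "rot": [0, 0, 0], "jaw": 0},
    {"delta_pos": [30, 0, -25], "rot": [0, 0, 0], "jaw": 0},
    {"delta_pos": [45, 0, -60], "rot": [0, 0, 0], "jaw": 0},
    {"delta_pos": [75, 0, -95], "rot": [0, 0, 0], "jaw": 0},
    {"delta_pos": [110, 0, -120], "rot": [0, 0, 0], "jaw": 0},
    {"delta_pos": [140, 0, -130], "rot": [0, 0, 0], "jaw": 0},
    {"delta_pos": [150, 0, -130], "rot": [0, 0, 0], "jaw": 0},
    {"delta_pos": [150, 0, -130], "rot": [0, 0, 0], "jaw": 0},
  ],
)

```text
t: 15.3
tool_pos: [0.4586, -0.0455, 0.2075]
tool_rot: [3.139, 0.002, 2.989]
force: [0.8, -0.1, -0.5]
gripper_width: 0.0
```

```bash
python3 -c "
from w import *
from f import fing
fing('end.png');meas()" | grep "case\|orange\|plates\|ball\|grey px .39\|grey px .22"; python3 -c "
from h import *
q=r.sense();print(q['tool_pos'],q['force'],q['gripper_width'],q['t'],q['q'])
s=snap('scene');c=cloud(s);a=np.radians(-8.8);ex=np.array([np.cos(a),np.sin(a)]);ey=np.array([-np.sin(a),np.cos(a)])
X=c[...,:2]@ex*1e3;Y=c[...,:2]@ey*1e3;Z=c[...,2]*1e3
m=(Z>62)&(X>632)&(X<670)&(Y>5)&(Y<50);print('ball',m.sum(),[np.percentile(A[m],[2,50,98]).round(1) for A in (X,Y,Z)])"
```

```text
scene plates px [347. 209.] world [592.9  72.6] vX 553.7 596.0 vY 154.9 169.9 ang -10.0 z 156.5 159
scene plates px [329. 222.] world [586.6  31.7] vX 553.5 596.1 vY 114.9 127.1 ang -8.7 z 156.7 140
scene case px [375. 213.] world [604.5 145.5] vX 539.8 610.4 vY 218.6 253.8 ang -8.7 z 100.5 563
scene case px [383. 226.] world [624.  139.5] vX 562.5 628.2 vY 202.4 264.2 ang 36.8 z 98.9 148
scene orange px [370. 233.] world [620.7 104. ] vX 570.4 624.6 vY 192.3 203.1 ang -10.5 z 94.3 121
scene grey px [395. 200.] world [612.1 201.5] vX 520.7 627.5 vY 276.9 308.7 ang -9.9 z 94.7 694
top plates px [287. 250.] world [587.5  78.4] vX 548.8 588.4 vY 162.5 172.3 ang -8.8 z 157.9 138
top plates px [311. 253.] world [581.6  37.3] vX 549.3 588.8 vY 122.0 129.6 ang -9.4 z 157.6 108
top case px [234. 252.] world [597.5 180.7] vX 519.4 606.3 vY 264.7 275.2 ang -6.4 z 98.0 93
top grey px [220. 249.] world [607.3 204.8] vX 515.8 621.9 vY 278.9 311.8 ang -8.7 z 95.0 1019
[ 0.45964277 -0.04599818  0.20661792] [ 0.40263196 -0.48714932 -0.16360053] -0.00014307512259421296 15.45 [-0.54956139 -0.08880066  0.52716153  1.9202918   0.04678963  1.29851171
  1.38017549]
ball 118 [array([632.9, 645.4, 651.5]), array([12.6, 18.1, 27.1]), array([103.9, 114. , 118.6])]
```

View pics/end.png

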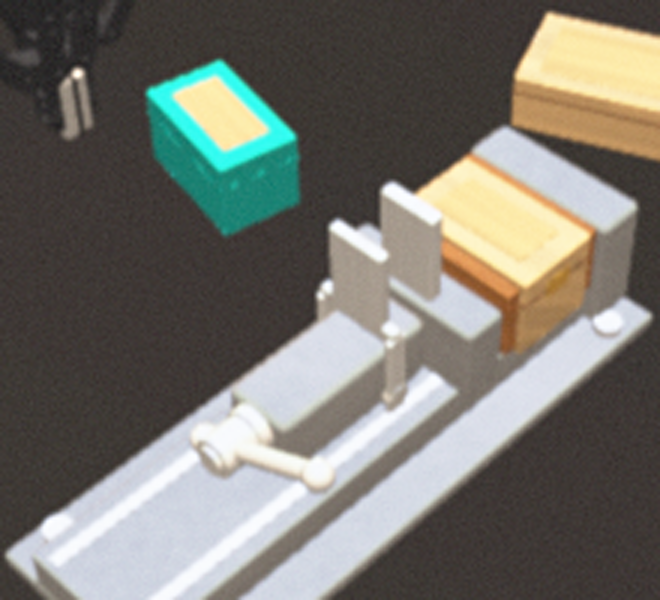

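The end view shows the bar lying over to the far side (ball at crop (318,473), about 62° past upright), with the case tight between both facings and the lever upright. The robot is clear.

```bash
python3 -c "
from h import *
print(r.sign_off())"
```

```text
the job is handed in; nothing more can be done
None
```

The case is clamped and the job is handed in, at about 15.5 s of the 40 s allowed. I squeezed the lever and slid the jaw about 67 mm, roughly 8–9 mm past first touch, where the force read about 19 N. I then let the lever go, pushed the screw bar over the top and moved the arm clear.

**Last checks:**
- **Bar:** it rests about 62° past upright on the far side, so the screw is at about 1.87 rad.
- **Case:** it sits against both facings, about 14 mm from where it started and near the end of the sprung face's travel.
- **Lever:** it is back at rest, with 49 mm between the plates' outer faces.
- **Robot:** it touches nothing. The largest force I saw was about 22 N, but I only read forces at the end of each move.

**What disagreed:**
- **Fingertips:** in the images they ended about 29 mm short of the reported TCP. I corrected the heights for this.
- **Cameras:** the two views differed by about 4–5 mm, and I used the average.
- **Jaw:** it slipped back about 2.5 mm on its brake while the bar was tightening. It didn't move again during the last part of the push.

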